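Unhook the drained dip basket and stand it on the counting scale

TASK

The dip basket of six bone coat buttons has drained on its stand: work its eye off the barbed hook (lift it, swing its foot out, and bring it over the barb without wrenching the stand) and set it down gently, upright and in the middle of the counting scale's pan, free of the gripper, with all six buttons still in it. Leave the other things on the bench where they are.

Things in the scene. Friction and masses are not known exactly. Their poses are not given: they have to be found in the camera images.
- basket_eye (a point): Centre of the eye (18 wide, 22 tall) in the upright lug of the blue dip basket. Lug: plate 8 thick (x), 36 wide (y), 40 tall; 6 mm bar above the eye, 9 mm beside, 12 below, then a rigid bail down to the cup. Pinch its two side edges, 36 mm apart. x: through the eye along the rod, towards the barb; y: across the lug; z: basket's up. Eye centre 115 mm above the foot; lug top 17 mm above it.
- basket_floor (a point): Centre of the basket's inner floor, 3 mm above the underside of its foot, 112 mm below the eye's centre; axes as basket_eye. The cup is a perforated round blue cup, 83 mm across the foot, 95 mm over the bail arms, 38 mm tall, one rigid piece with bail and lug; 0.08 to 0.15 kg plus six loose buttons of 10 g.
- drain_stand: Steel drain stand, fixed. Origin: foot of its round 14 mm post, on the bench; z up; +x points along the hook rod. Drip tray 175 x 125 mm, 14 mm deep, 32 mm behind to 143 mm ahead of the post. The basket hangs with the top of its eye on the level rod, 48 to 58 mm from the post. Nothing on the stand is higher than 188 mm. Hanging straight, the eye is too short to pass the hook's upturned end.
- rod_collar (a point): Where the level rod (5 mm thick, axis 160 mm up) leaves the 22 mm thick collar, 12 mm from the post's axis; axes as drain_stand. At its bend the rod turns up and out: 25 mm up, 10 mm further along x; from that tip a barb 4 mm thick points back: 6 mm to -x, 3 mm down. The bend is 90 to 135 mm from the post's axis, set by a thumbscrew, NOT reported: look, or slide the eye out till it meets the end.
- collar_screw (a point): Brass thumbscrew on the collar's side. Fit of eye on hook: with the rod at mid-height of the upright eye, the lug stops against the upturned end its centre 2.5 mm short of the bend. With the foot swung out (away from the post) by 40 degrees it comes off with 3 mm to spare if the eye's centre goes from 4.5 mm short of the bend to 4.5 mm past and 15 mm above it, then on out and up at 50 degrees; under 15 degrees it jams.
- pan_center (a point): Centre of the top face of the counting scale's steel pan, 70 mm above the bench. The pan is 180 mm (x) by 184 mm (y), flat, its middle 4 mm in +x of this point; the white scale (230 x 200 mm) is fixed. Its display is on its -x side.
- slate: Grey slate sharpening stone, 60 x 200 x 25 mm, loose; origin under its centre, long along y. To be left alone.
- mortar: White ceramic mortar, 110 mm across, 75 mm tall, loose; origin under its centre. To be left alone.
- toggle: Turned ivory-coloured bone toggle, 54 mm long (along x), 17 mm thick, loose; origin under its centre. To be left alone.
- brush: Small bench brush lying along its x, loose. To be left alone.
- oil_bottle: Amber oil bottle, 56 mm across, 130 mm tall, loose; origin under its centre. To be left alone.
- button1_center (a point): Centre of one of the six loose ivory bone coat buttons in the basket (34 mm across, 6 mm thick, 10 g; two layers of three).
- button2_center (a point): Centre of one of the six loose ivory bone coat buttons in the basket (34 mm across, 6 mm thick, 10 g; two layers of three).
- button3_center (a point): Centre of one of the six loose ivory bone coat buttons in the basket (34 mm across, 6 mm thick, 10 g; two layers of three).
- button4_center (a point): Centre of one of the six loose ivory bone coat buttons in the basket (34 mm across, 6 mm thick, 10 g; two layers of three).
- button5_center (a point): Centre of one of the six loose ivory bone coat buttons in the basket (34 mm across, 6 mm thick, 10 g; two layers of three).
- button6_center (a point): Centre of one of the six loose ivory bone coat buttons in the basket (34 mm across, 6 mm thick, 10 g; two layers of three).
Things that resemble listed ones, but are neither listed nor needed, are in the scene too. What is shaped like the part that bears basket_eye but orange is not meant.

How it is judged:
On the way:
1. The basket's eye is off the hook and clear above it, with the six buttons still in the basket ((z of basket_eye in the frame of drain_stand above 0.2 m or x of basket_eye in the frame of drain_stand above 0.175 m) and distance between each of button1_center, button2_center, button3_center, button4_center, button5_center, button6_center and basket_floor below 0.045 m), for 0.1 s.
At the end, for the whole second after the job is handed in: The basket stands upright (within 4.5 degrees) and at rest on the scale's pan, its centre within 35 mm of the pan's centre, its foot on the pan (eye 110 to 120 mm above it), with all six buttons inside it (horizontal distance between basket_eye and pan_center below 0.035 m and z of basket_eye in the frame of pan_center between 0.11 and 0.12 m and angle between basket_eye's own z axis and vertical below 0.08 rad and linear speed of dip_basket below 0.02 m/s and distance between each of button1_center, button2_center, button3_center, button4_center, button5_center, button6_center and basket_floor below 0.045 m); the robot touches nothing.
It fails at once if One of the other things on the bench (slate stone, mortar, toggle, brush, oil bottle) is moved more than 30 mm (distance of any of slate, mortar, toggle, brush, oil_bottle from where it was at the start of the episode above 0.03 m).
It fails at once if The basket is wrenched against the hook or stand with more than 35 N (contact force between dip_basket and drain_stand above 35 N).
It fails at once if The basket is banged down on the scale with more than 40 N (contact force between dip_basket and counting_scale above 40 N).
It also fails if it takes over 58 s, if anything falls off the work surface, if the arm or the gripper's body presses on something with over 40 N, if the wrist force passes 120 N, or if a joint passes its speed limit or range.

ROBOT

A 6-joint arm with a two-finger parallel gripper is mounted at the origin on the work surface. World frame = base frame: x ahead of the robot, y to its left, z up, the work surface at z = 0. Lengths are in m, angles in rad, forces in N, time in s.
With the tool pointing down it reaches from about 0.3 to 0.875 m from the base axis. Payload 6.4 kg.
Tool frame: the origin (TCP) lies midway between the tips of the shut fingers; the grasp point (between the pads) lies 19 mm behind it; z points along the fingers, y is the line along which they close (so a half turn about z gives the same grasp; the last joint's range is limited). The gripper opens to 85 mm and grips with 20 to 120 N. Pads are 22 mm wide; open, the fingers measure 114 mm over their backs; the gripper's body (76 mm by 85 mm) begins 54 mm behind the grasp point. The pads swing forward as they close: fully open they stand 13 mm farther back than shut.
Start: joints at [-1.408, 0.181, 1.607, -0, 1.354, -0.206], TCP at [0.207, -0.536, 0.231] pointing down, gripper open.
Joint ranges: [-2.99, 2.99], [-0.89, 2.07], [0.3, 2.58], [-1.14, 4.28], [0, 2.63], [-3.12, 3.12]. Speed limits (rad/s): [2.57, 2.57, 3.01, 3.14, 3.14, 3.14].

INTERFACE

Orientations are given as a unit quaternion [w, x, y, z].
In Python, from bench import ctrl gives the robot as it stands.
- The arm moves only by the tool send_rows, never from a script. Its argument "motion" is a list of rows, each a list of 7 numbers: the turn, a rotation vector about the tool's x, y, z in degrees, then the shift along the tool's x, y, z in mm, then the closure, from -1 (fully open) to 1 (shut). In form: [[rx, ry, rz, tx, ty, tz, grip], ...]. A call has exactly 10 rows; each row shifts and turns the commanded pose from where the row before left it, along the tool's axes as they then stand; what a row does not reach is not made up. A row lasts 1/10 s, in which the tool goes at most 50 mm and 8.59 degrees, less where a joint would pass 70% of its speed; a pose out of reach is approached as far as the arm can. A call is refused whole if a number of a shift passes 50 or a number of a turn 8.59, either way. A call with a gripper value outside its range is refused whole. The fingers move at their own pace and stop on an object; the grip force is fixed at half the most. Time passes only in rows, so rows that do not move let the fingers close, or fill a call up. It gives the time, the measured TCP pose, the force, the opening and the grip force at its end, in the units of the state.
- ctrl.get_obs(): the state, without advancing time (a new reading comes with each control period).
- ctrl.camera(name): name is "side" or "top"; returns a dict with "color" (420x560x3 uint8, red, green, blue), "z_map" (420x560 float32, m along the optical axis (not along the pixel's ray), 0 where there is no reading), "mtx" (3x3 intrinsics, pixels), "extrinsics" (4x4, takes a point from camera to world coordinates). Camera axes: x right, y down, z forward; pixel columns grow to the right and rows downward; lengths in m; the calibration is good to about 2 mm. A picture is of the moment at which its call begins.
- ctrl.hand_in(): hands the job in; it is judged then, once.
The state is a dict: "time_s": time; "q": joint angles; "dq": joint speeds; "joint_efforts": joint torques, N m; "eef_pos": TCP position; "eef_rot": TCP orientation; "wrist_force": force on the tool from outside, world axes, zero at the start; "torque": the same for the moment, N m; "opening": opening from 0.0 (shut) to 1.0 (fully open); "grasp_force": force on a finger pad.
Only numpy, scipy, OpenCV 4.12 (cv2) and the standard library are available. Lean on these libraries where they do the work, as an engineer would, in place of code of your own. Each camera call takes 0.05 s, during which the arm holds its last target. There are 200 camera calls.

## Working session

There is one attempt and no reset: what is moved stays moved. The work goes in short steps, Python scripts to look and compute and a tool call to move; the robot and the scene stay as the last step left them, time stands still between calls to the robot, and variables do not carry over. Pictures are saved under pics/ and viewed, at most 13 in all, crops included, and the job is handed in when it is done.

Besides the shell and the picture viewer there is one more tool, called after "Emit:" as name(argument=value, ...) on one line, values as JSON. send_rows: Moves the arm, as the interface text tells. Its arguments: {"type":"object","properties":{"motion":{"type":"array","items":{"type":"array","items":{"type":"number"}}}},"required":["motion"]}

```bash
mkdir -p pics; cat > h.py <<'E'
import numpy as np,cv2
from bench import ctrl
def snap(n):
    c=ctrl.camera(n); np.savez(f'{n}.npz',**c); return c
def save(c,fn,crop=None,s=1):
    im=c['color'][:,:,::-1]
    if crop: r0,r1,c0,c1=crop; im=im[r0:r1,c0:c1]
    cv2.imwrite('pics/'+fn,cv2.resize(im,None,fx=s,fy=s,interpolation=cv2.INTER_CUBIC))
def pts(c):
    z=c['z_map'];v,u=np.indices(z.shape);K=c['mtx']
    p=np.stack([(u-K[0,2])/K[0,0]*z,(v-K[1,2])/K[1,1]*z,z],-1)
    E=c['extrinsics'];return p@E[:3,:3].T+E[:3,3]
E
python3 - <<'E'
from h import *
for n in('side','top'):
    c=snap(n);save(c,n+'1.png',s=1.4);print(n,c['mtx'],c['extrinsics'])
print(ctrl.get_obs())
E
```

```text
side [[529.46658153   0.         277.30951538]
 [  0.         529.46658153 209.85450072]
 [  0.           0.           1.        ]] [[ 0.9918367  -0.07935619  0.09981263  0.44087341]
 [-0.12650333 -0.71073955  0.69198714 -0.91405213]
 [ 0.01602732 -0.69896487 -0.71497639  1.03171561]
 [ 0.          0.          0.          1.        ]]
top [[386.93914656   0.         272.89262658]
 [  0.         386.93914656 208.44496254]
 [  0.           0.           1.        ]] [[-0.02351153 -0.99065794  0.13432816  0.43851245]
 [-0.99952178  0.02599311  0.01674997 -0.01442956]
 [-0.02008509 -0.13387011 -0.99079533  0.940402  ]
 [ 0.          0.          0.          1.        ]]
{'time_s': 0.1, 'q': array([-1.40831307e+00,  1.81477002e-01,  1.60789519e+00, -2.94507496e-05,
        1.35381816e+00, -2.06289291e-01]), 'dq': array([ 0.00218747, -0.00159785, -0.00330062,  0.00143451,  0.00183286,
        0.00032963]), 'joint_efforts': array([ 1.07054104e-03, -4.45874655e+01, -3.52237344e+01, -1.60287609e-04,
        4.04131366e-03,  1.72446100e-06]), 'eef_pos': array([ 0.20720169, -0.53583561,  0.23047468]), 'eef_rot': array([-7.98970167e-04,  9.83048061e-01,  1.83346316e-01,  3.12164174e-06]), 'wrist_force': array([ 0.01056035, -0.49672197, -0.15942458]), 'torque': array([-0.00895328, -0.00986276,  0.00664108]), 'grasp_force': 0.0, 'opening': 1.0000515046092695}
```

View pics/side1.png

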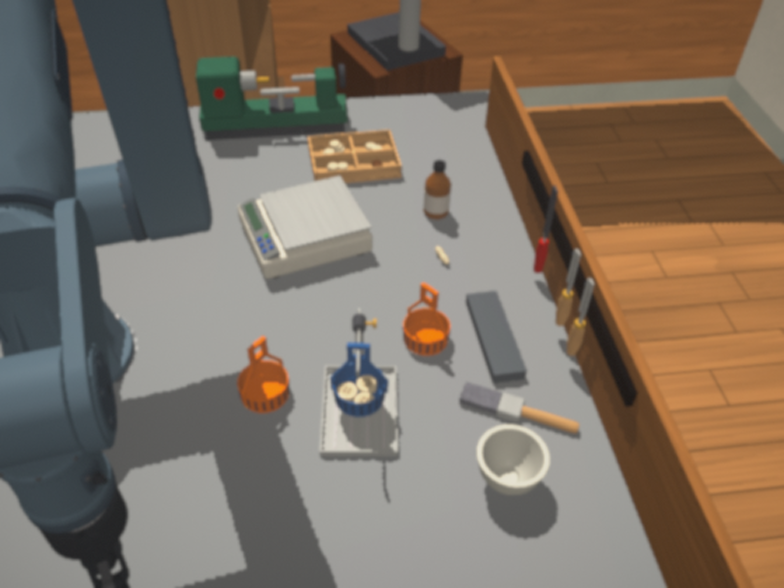

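View pics/top1.png

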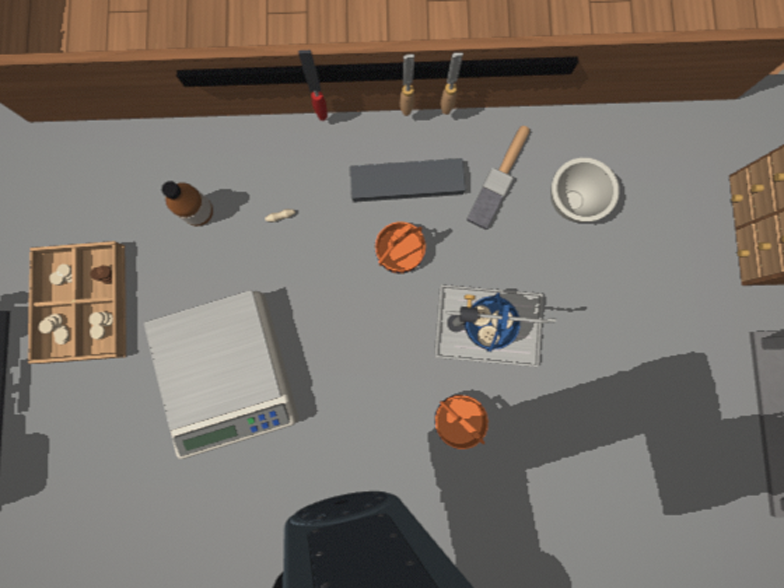

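The top view shows the rod pointing towards world -y (post near (462,322), tip near (553,320)). The lug is at about (500,318), the scale at about (222,370), and orange decoys sit on either side. Next I'll enlarge this area.

```bash
python3 - <<'E'
from h import *
t=dict(np.load('top.npz'));s=dict(np.load('side.npz'))
save(t,'t2.png',(195,270,305,425),6.5); save(s,'s2.png',(210,360,210,330),4.9*1)
for n,c in(('top',t),('side',s)):
    P=pts(c);col=c['color'].astype(int);r,g,b=col[...,0],col[...,1],col[...,2]
    blue=(b>r+40)&(b>g+25)&(P[...,2]>.03)&(P[...,1]<0.05)&(P[...,0]>.35)
    for lo,hi in((.13,.2),(.05,.13),(.02,.05)):
        q=P[blue&(P[...,2]>lo)&(P[...,2]<hi)]
        if len(q):print(n,'blue',lo,len(q),q.min(0).round(4),q.max(0).round(4),q.mean(0).round(4))
    # high points around stand
    m=(P[...,2]>.14)&(P[...,2]<.2)&(P[...,0]>.38)&(P[...,0]<.55)&(P[...,1]>-.35)&(P[...,1]<.1)&~blue&(abs(r-b)<30)
    v,u=np.nonzero(m);print(n,np.c_[v,u,P[m].round(3)*1000,col[m]].astype(int)[::max(1,len(v)//40)].tolist())
    m=(P[...,2]>.064)&(P[...,2]<.076)&(P[...,1]>.1)&(P[...,0]>.1)
    q=P[m][:,:2].astype(np.float32);print('pan',len(q),cv2.minAreaRect(q),np.median(P[m][:,2]))
E
```

```text
top blue 0.13 103 [ 0.4849 -0.181   0.132 ] [ 0.5202 -0.1671  0.1708] [ 0.5027 -0.1735  0.1624]
top blue 0.05 157 [ 0.4582 -0.2154  0.0503] [ 0.5455 -0.1325  0.1258] [ 0.4972 -0.1791  0.0815]
top blue 0.02 172 [ 0.4664 -0.2131  0.0341] [ 0.5425 -0.1397  0.0481] [ 0.501  -0.1772  0.0392]
top [[211, 331, 536, -119, 159, 162, 151, 134], [219, 336, 519, -128, 161, 85, 75, 62], [220, 334, 517, -123, 168, 59, 57, 55], [221, 328, 516, -112, 159, 131, 130, 125], [221, 335, 514, -125, 170, 62, 62, 64], [222, 320, 514, -96, 160, 157, 154, 149], [222, 331, 513, -117, 170, 70, 70, 72], [222, 338, 512, -131, 168, 64, 64, 66], [223, 324, 511, -103, 167, 172, 169, 163], [223, 331, 510, -116, 173, 73, 74, 76], [223, 338, 510, -130, 170, 69, 69, 70], [224, 323, 510, -101, 162, 152, 150, 144], [224, 330, 509, -114, 171, 77, 76, 78], [224, 337, 508, -128, 171, 76, 75, 78], [224, 344, 509, -144, 162, 119, 116, 110], [225, 332, 507, -118, 171, 76, 75, 78], [225, 339, 506, -132, 170, 74, 74, 76], [225, 346, 507, -148, 161, 169, 168, 163], [225, 353, 506, -161, 163, 168, 164, 152], [226, 330, 505, -115, 16
[... 2675 characters left out ...]
, 122, 132, 149], [249, 264, 519, -184, 160, 117, 123, 130], [250, 260, 511, -184, 158, 83, 92, 107], [251, 255, 500, -188, 161, 173, 171, 164], [252, 248, 485, -182, 152, 98, 105, 118], [252, 264, 519, -184, 150, 118, 122, 129], [253, 259, 509, -179, 142, 80, 90, 109], [254, 256, 501, -196, 161, 160, 161, 160], [255, 257, 504, -183, 141, 111, 117, 126], [258, 255, 498, -208, 162, 168, 166, 161], [260, 256, 499, -213, 161, 156, 156, 151], [263, 255, 495, -240, 185, 156, 155, 151], [265, 254, 492, -242, 182, 105, 109, 114], [267, 255, 495, -240, 172, 95, 96, 98]]
pan 3296 ((0.5496406555175781, 0.6684442758560181), (0.6723170280456543, 1.25788414478302), 12.067622184753418) 0.06823463100972393
```

View pics/t2.png

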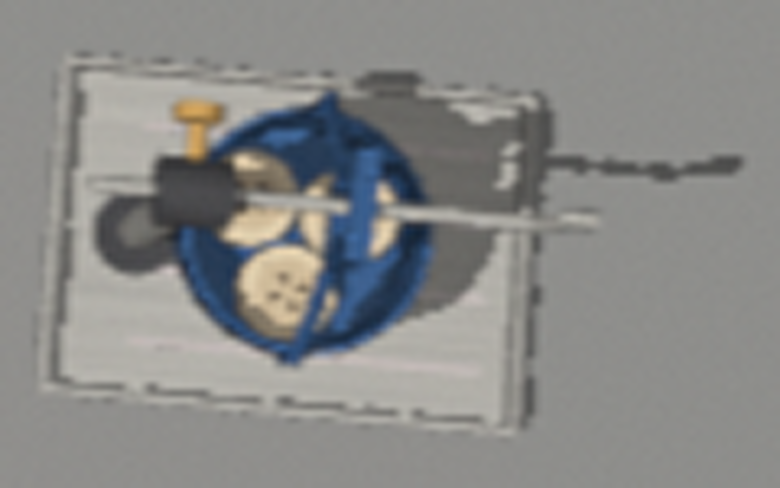

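View pics/s2.png

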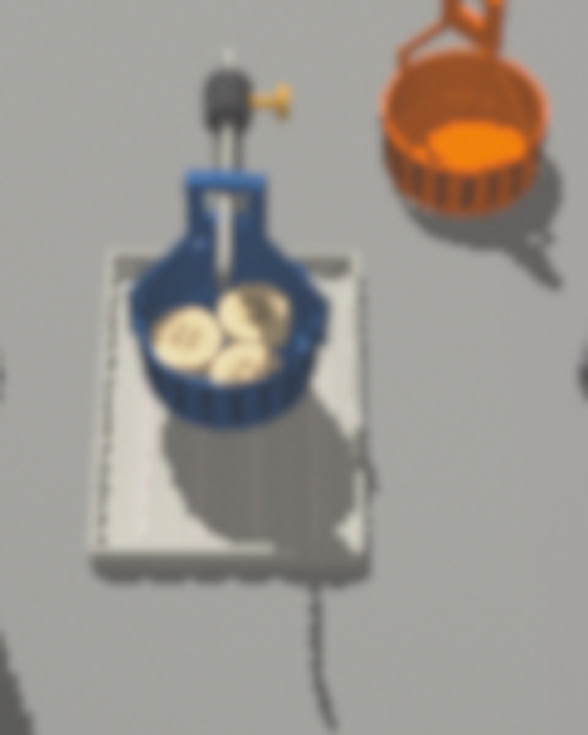

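The enlarged crops show the lug hanging mid-rod at about (365,200) in the top crop. The rod runs from the collar at (235,198) to the tip at (598,221). Next I'll fit the geometry.

```bash
python3 - <<'E'
from h import *
for n in('top','side'):
    c=dict(np.load(n+'.npz'));P=pts(c);col=c['color'].astype(int);r,g,b=col[...,0],col[...,1],col[...,2]
    X,Y,Z=P[...,0],P[...,1],P[...,2]
    m=(Z>.06)&(Z<.08)&(X>.15)&(X<.6)&(Y>.08)&(Y<.5)&(col.min(-1)>110)
    k,l,st,_=cv2.connectedComponentsWithStats(m.astype(np.uint8));i=1+st[1:,4].argmax();q=P[l==i]
    rc=cv2.minAreaRect((q[:,:2]*1000).astype(np.float32));print(n,'pan',len(q),rc,np.median(q[:,2]))
    m=(Z>.156)&(Z<.167)&(X>.47)&(X<.53)&(Y<-.143)&(Y>-.228)&(abs(r-b)<25)&(col.min(-1)>120)
    q=P[m];o=np.polyfit(q[:,1],q[:,0],1);print('rod x=',o,np.degrees(np.arctan(o[0])),'y range',q[:,1].min(),len(q),np.median(q[:,2]))
    m=(Z>.172)&(Z<.195)&(abs(X-.495)<.02)&(Y<-.2)&(Y>-.27);q=P[m];print('tip',q.round(4).tolist())
    m=(Z>.007)&(Z<.022)&(X>.4)&(X<.6)&(Y>-.3)&(Y<-.07)&(col.min(-1)>130)
    k,l,st,_=cv2.connectedComponentsWithStats(cv2.dilate(m.astype(np.uint8),np.ones((3,3))));i=1+st[1:,4].argmax();q=P[(l==i)&m]
    print('tray',len(q),cv2.minAreaRect((q[:,:2]*1000).astype(np.float32)))
    m=(b>r+40)&(b>g+20)&(Z>.166)&(Z<.18)&(abs(Y+.18)<.03)&(abs(X-.5)<.04);q=P[m]
    print('lugtop',len(q),q.min(0),q.max(0),q.mean(0),np.polyfit(q[:,0],q[:,1],1))
E
```

```text
top pan 6509 ((456.0379333496094, 278.7840270996094), (180.17510986328125, 184.1558074951172), 15.482247352600098) 0.06967880236280477
rod x= [0.11579821 0.52294205] 6.6053295489838275 y range -0.2279863437351152 82 0.1618108719081433
tip [[0.4977, -0.2282, 0.1722], [0.4975, -0.232, 0.1726], [0.4966, -0.2309, 0.1835], [0.4966, -0.2327, 0.1841], [0.4966, -0.2349, 0.1829], [0.4962, -0.2356, 0.1871], [0.4961, -0.2372, 0.1884], [0.4962, -0.2397, 0.1865], [0.4955, -0.2315, 0.1739], [0.4948, -0.2311, 0.1821], [0.4946, -0.2325, 0.1842], [0.4947, -0.2351, 0.1817], [0.4944, -0.2362, 0.1849], [0.4944, -0.238, 0.1852], [0.4943, -0.2399, 0.1852]]
tray 278 ((502.5957336425781, -178.40135192871094), (176.3000946044922, 125.04873657226562), 83.314453125)
lugtop 66 [ 0.48734808 -0.18097834  0.16600355] [ 0.51958206 -0.16769801  0.170766  ] [ 0.50312209 -0.17441524  0.16786041] [-0.17699988 -0.08536268]
side pan 2621 ((455.5067138671875, 273.97137451171875), (181.53285217285156, 191.09083557128906), 15.330415725708008) 0.06810503460017059
rod x= [0.12775646 0.52512879] 7.280466765443197 y range -0.21895649053952904 50 0.16104129262139055
tip [[0.4951, -0.2365, 0.1844], [0.4948, -0.2397, 0.1851], [0.4969, -0.2384, 0.1833], [0.4924, -0.2431, 0.1865], [0.4945, -0.2423, 0.1852], [0.4966, -0.2417, 0.1842], [0.4925, -0.2418, 0.1816], [0.4943, -0.2445, 0.1847], [0.4964, -0.2444, 0.1843], [0.4945, -0.2419, 0.1782], [0.4966, -0.2405, 0.1761], [0.4946, -0.2399, 0.1724]]
tray 181 ((480.71893310546875, -179.78189086914062), (178.6953582763672, 82.51290130615234), 83.39354705810547)
lugtop 38 [ 0.48556309 -0.18664451  0.16601384] [ 0.51732221 -0.17378717  0.1706105 ] [ 0.50210698 -0.18026831  0.16786668] [-0.19166107 -0.08403395]
```

```bash
cat >> h.py <<'E'
from scipy.spatial.transform import Rotation as Ro, Slerp
def Rq(q): return Ro.from_quat([q[1],q[2],q[3],q[0]])
def tool(head,tilt=0):
    # head: world heading (deg) of tool y; tilt: foot swing out (deg) about tool y
    h=np.radians(head);y=np.array([np.cos(h),np.sin(h),0]);z=np.array([0,0,-1.]);x=np.cross(y,z)
    return Ro.from_matrix(np.c_[x,y,z])*Ro.from_euler('y',-tilt,degrees=True)
def rows(p0,R0,p1,R1,n,g,prev=None):
    "interpolate; print rows (tool-axes steps), rounded, error carried along"
    S=Slerp([0,1],Ro.concatenate([R0,R1]));p,R=np.array(p0,float),R0;out=[]
    for k in range(1,n+1):
        t=p0+(np.array(p1)-p0)*k/n;Rt=S(k/n)
        w=np.round(np.degrees((R.inv()*Rt).as_rotvec()),1)+0.;d=np.round(R.inv().apply(t-p)*1000,1)+0.
        out.append([*w.tolist(),*d.tolist(),g]);p=p+R.apply(d/1000);R=R*Ro.from_rotvec(np.radians(w))
    for i in range(0,n,10):print(str(out[i:i+10]).replace(' ',''))
    return p,R
def now():
    o=ctrl.get_obs();return o['eef_pos'],Rq(o['eef_rot'])
E
python3 - <<'E'
from h import *
p,R=now()
rows(p,R,[.5027,-.177,.245],tool(-7.5),20,-1)
E
```

```text
[[0.0,0.0,-3.1,20.2,-11.4,-0.7,-1],[0.0,0.0,-3.0,20.9,-10.3,-0.7,-1],[0.0,0.0,-3.1,21.3,-9.2,-0.7,-1],[0.0,0.0,-3.1,21.8,-8.0,-0.7,-1],[0.0,0.0,-3.0,22.3,-6.9,-0.7,-1],[0.0,0.0,-3.1,22.5,-5.6,-0.7,-1],[0.0,0.0,-3.1,22.8,-4.5,-0.7,-1],[0.0,0.0,-3.0,23.0,-3.2,-0.7,-1],[0.0,0.0,-3.1,23.2,-1.9,-0.7,-1],[0.0,0.0,-3.1,23.2,-0.8,-0.7,-1]]
[[0.0,0.0,-3.1,23.3,0.6,-0.7,-1],[0.0,0.0,-3.0,23.1,1.7,-0.7,-1],[0.0,-0.1,-3.1,23.1,3.0,-0.7,-1],[0.0,0.0,-3.1,22.8,4.3,-0.8,-1],[0.0,0.0,-3.0,22.6,5.4,-0.7,-1],[0.0,0.0,-3.1,22.3,6.7,-0.8,-1],[-0.1,0.0,-3.1,21.9,7.8,-0.7,-1],[0.0,0.0,-3.0,21.4,9.0,-0.7,-1],[0.0,0.0,-3.1,20.9,10.1,-0.8,-1],[0.0,0.0,-3.1,20.4,11.3,-0.7,-1]]
```

Emit:
send_rows(motion=[[0,0,-3.1,20.2,-11.4,-0.7,-1],[0,0,-3,20.9,-10.3,-0.7,-1],[0,0,-3.1,21.3,-9.2,-0.7,-1],[0,0,-3.1,21.8,-8,-0.7,-1],[0,0,-3,22.3,-6.9,-0.7,-1],[0,0,-3.1,22.5,-5.6,-0.7,-1],[0,0,-3.1,22.8,-4.5,-0.7,-1],[0,0,-3,23,-3.2,-0.7,-1],[0,0,-3.1,23.2,-1.9,-0.7,-1],[0,0,-3.1,23.2,-0.8,-0.7,-1]])

```text
time_s: 1.1
eef_pos: [0.3554, -0.3559, 0.2379]
eef_rot: [-0.0, 0.899, 0.438, -0.0]
wrist_force: [-0.5, -0.7, -0.9]
opening: 1.0
grasp_force: 0.0
```

Emit:
send_rows(motion=[[0,0,-3.1,23.3,0.6,-0.7,-1],[0,0,-3,23.1,1.7,-0.7,-1],[0,0,-3.1,23.1,3,-0.7,-1],[0,0,-3.1,22.8,4.3,-0.8,-1],[0,0,-3,22.6,5.4,-0.7,-1],[0,0,-3.1,22.3,6.7,-0.8,-1],[0,0,-3.1,21.9,7.8,-0.7,-1],[0,0,-3,21.4,9,-0.7,-1],[0,0,-3.1,20.9,10.1,-0.8,-1],[0,0,-3.1,20.4,11.3,-0.7,-1]])

```text
time_s: 2.1
eef_pos: [0.5031, -0.1765, 0.2452]
eef_rot: [-0.0, 0.751, 0.66, -0.0]
wrist_force: [0.4, 1.0, -0.2]
opening: 1.005
grasp_force: 0.0
```

```bash
python3 - <<'E'
from h import *
p,R=now();print(p,R.as_matrix().round(3),ctrl.get_obs()['q'])
rows(p,R,[.5027,-.177,.1315],tool(-7.5),20,-1)
s=snap('side');save(s,'s3.png',(150,360,150,400),3)
E
```

```text
[ 0.5030928  -0.17649435  0.24519093] [[ 0.128  0.992 -0.001]
 [ 0.992 -0.128  0.   ]
 [ 0.    -0.001 -1.   ]] [-5.60197531e-01  7.55594310e-02  1.69574555e+00  9.35872954e-06
  1.37112161e+00 -4.32089798e-01]
[[0.0,0.0,0.0,0.0,0.0,5.7,-1],[0.0,0.0,0.0,-0.1,0.0,5.7,-1],[0.0,0.0,0.0,0.0,0.0,5.7,-1],[0.0,0.0,0.0,0.0,0.0,5.6,-1],[0.0,0.0,0.0,0.0,-0.1,5.7,-1],[0.0,0.0,0.0,-0.1,0.0,5.7,-1],[0.0,0.0,0.1,0.0,0.0,5.7,-1],[0.0,0.0,0.0,0.0,0.0,5.7,-1],[0.0,0.0,0.0,-0.1,0.0,5.7,-1],[0.0,0.0,0.0,0.0,0.0,5.6,-1]]
[[0.0,0.0,0.0,0.0,0.0,5.7,-1],[0.0,0.0,0.0,-0.1,0.0,5.7,-1],[0.0,0.0,0.0,0.0,-0.1,5.7,-1],[0.0,0.0,0.0,0.0,0.0,5.7,-1],[0.0,0.0,0.0,0.0,0.0,5.7,-1],[0.0,0.0,0.0,-0.1,0.0,5.7,-1],[0.0,0.0,0.0,0.0,0.0,5.6,-1],[0.0,0.0,0.0,0.0,0.0,5.7,-1],[0.0,0.0,0.1,-0.1,0.0,5.7,-1],[0.0,0.0,0.0,0.0,0.0,5.7,-1]]
```

Emit:
send_rows(motion=[[0,0,0,-0.4,-0.4,12,-1],[0,0,0,0,0,12,-1],[0,0,0,0,0,12,-1],[0,0,0,0,0,12,-1],[0,0,0,0,0,12,-1],[0,0,0,0,0,12,-1],[0,0,0,0,0,12,-1],[0,0,0,0,0,12,-1],[0,0,0,0,0,10,-1],[0,0,0,0,0,8,-1]])

```text
time_s: 3.15
eef_pos: [0.5022, -0.1777, 0.1305]
eef_rot: [-0.0, 0.752, 0.66, -0.0]
wrist_force: [-0.0, -2.2, -0.0]
opening: 1.002
grasp_force: 0.0
```

```bash
python3 - <<'E'
from h import *
s=snap('side');save(s,'s3.png',(150,350,180,380),3)
print(ctrl.get_obs()['wrist_force'])
E
```

```text
[-1.35273156 -0.45893253 -0.84159691]
```

View pics/s3.png

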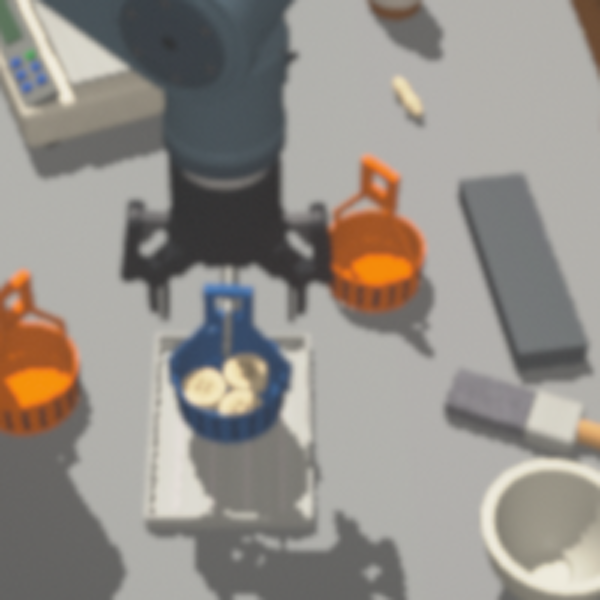

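The fingers straddle the lug centrally: left finger at (160,300), right at (297,300), lug at (228,290). I'll close them.

Emit:
send_rows(motion=[[0,0,0,0,0,0,0],[0,0,0,0,0,0,0.2],[0,0,0,0,0,0,1],[0,0,0,0,0,0,1],[0,0,0,0,0,0,1],[0,0,0,0,0,0,1],[0,0,0,0,0,0,1],[0,0,0,0,0,0,1],[0,0,0,0,0,0,1],[0,0,0,0,0,0,1]])

```text
time_s: 4.2
eef_pos: [0.5031, -0.1781, 0.1323]
eef_rot: [0.001, 0.752, 0.66, 0.0]
wrist_force: [2.9, -0.4, 6.0]
opening: 0.412
grasp_force: 59.9
```

```bash
python3 - <<'E'
from h import *
s=snap('side');save(s,'s4.png',(190,330,190,330),4)
P=pts(s);col=s['color'].astype(int);r,g,b=col[...,0],col[...,1],col[...,2];X,Y,Z=P[...,0],P[...,1],P[...,2]
m=(b>r+40)&(b>g+20)&(Z>.13)&(Z<.18)&(abs(Y+.18)<.03)&(abs(X-.5)<.04);q=P[m];print(len(q),q.min(0),q.max(0),q.mean(0),np.linalg.lstsq(np.c_[q[:,0],q[:,2],np.ones(len(q))],q[:,1],rcond=None)[0])
o=ctrl.get_obs();print(o['eef_pos'],o['wrist_force'],o['torque'],o['opening'],o['grasp_force'])
E
```

```text
129 [ 0.48662313 -0.1870217   0.13013833] [ 0.51958298 -0.1733883   0.16927929] [ 0.50222416 -0.18047733  0.15350821] [-0.16290251  0.04627525 -0.10576739]
[ 0.50314267 -0.17816228  0.13233121] [ 2.45288572 -0.12699524  5.65763482] [ 0.07862848 -0.44831924  0.01013655] 0.4096454280130243 59.898339486680925
```

View pics/s4.png

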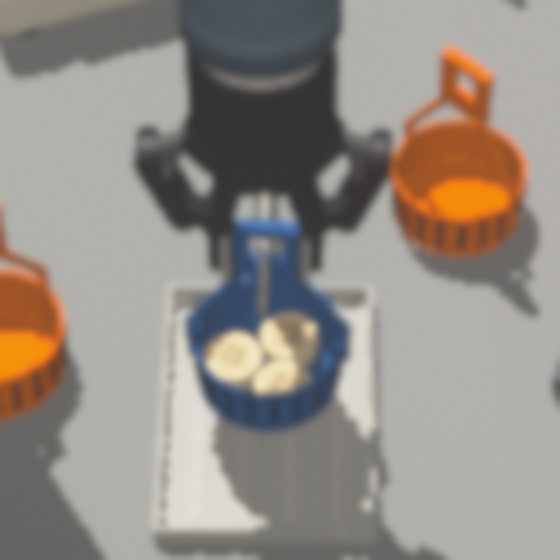

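Grip is good, opening 0.41 matching the 36 mm lug. Now I'll lift to bring the rod to mid-eye, then slide out.

Emit:
send_rows(motion=[[0,0,0,0,0,-1.5,1],[0,0,0,0,0,-1.5,1],[0,0,0,0,0,-1.5,1],[0,0,0,0,0,-1.5,1],[0,0,0,0,0,-1.5,1],[0,0,0,0,0,-1.5,1],[0,0,0,0,0,0,1],[0,0,0,0,0,0,1],[0,0,0,0,0,0,1],[0,0,0,0,0,0,1]])

```text
time_s: 5.25
eef_pos: [0.5023, -0.1778, 0.1405]
eef_rot: [-0.0, 0.752, 0.66, -0.0]
wrist_force: [-0.4, 0.2, -1.7]
opening: 0.409
grasp_force: 59.8
```

```bash
python3 - <<'E'
from h import *
for n in('side','top'):
    s=snap(n)
    P=pts(s);col=s['color'].astype(int);r,g,b=col[...,0],col[...,1],col[...,2];X,Y,Z=P[...,0],P[...,1],P[...,2]
    m=(b>r+40)&(b>g+20)&(Z>.14)&(Z<.19)&(abs(Y+.18)<.03)&(abs(X-.5)<.04);q=P[m];print(len(q),q.min(0),q.max(0),q.mean(0))
save(s:=dict(np.load('side.npz')),'s5.png',(190,330,190,330),4)
o=ctrl.get_obs();print(o['eef_pos'],o['wrist_force'],o['torque'],o['opening'],o['grasp_force'])
E
```

```text
133 [ 0.48564905 -0.18594913  0.14012779] [ 0.51755313 -0.17180556  0.17927137] [ 0.5015145  -0.18014507  0.16189318]Traceback (most recent call last):
  File "<stdin>", line 5, in <module>
    return umr_minimum(a, axis, None, out, keepdims, initial, where)
ValueError: zero-size array to reduction operation minimum which has no identity
```

Emit:
send_rows(motion=[[0,0,0,-3,0,0,1],[0,0,0,-5,0.1,0,1],[0,0,0,-5,0.1,0,1],[0,0,0,-5,0,0,1],[0,0,0,-5,0.1,0,1],[0,0,0,-5,0,0,1],[0,0,0,-5,0.1,0,1],[0,0,0,-5,0,0,1],[0,0,0,-3,0.1,0,1],[0,0,0,-2,0,0,1]])

```text
time_s: 6.35
eef_pos: [0.4973, -0.2209, 0.1406]
eef_rot: [0.0, 0.752, 0.659, 0.0]
wrist_force: [0.5, -0.3, -1.8]
opening: 0.408
grasp_force: 59.8
```

Emit:
send_rows(motion=[[0,0,0,0,0,0,1],[0,0,0,-1,0,0,1],[0,0,0,-1,0,0,1],[0,0,0,-1,0,0,1],[0,0,0,-0.5,0,0,1],[0,0,0,-0.5,0,0,1],[0,0,0,0,0,0,1],[0,0,0,0,0,0,1],[0,0,0,0,0,0,1],[0,0,0,0,0,0,1]])

```text
time_s: 7.35
eef_pos: [0.4968, -0.2244, 0.1406]
eef_rot: [-0.0, 0.752, 0.66, 0.0]
wrist_force: [0.0, -0.7, -1.3]
opening: 0.413
grasp_force: 59.8
```

Emit:
send_rows(motion=[[0,0,0,-1,0,0,1],[0,0,0,-0.5,0,0,1],[0,0,0,-0.5,0,0,1],[0,0,0,-0.5,0,0,1],[0,0,0,-0.5,0,0,1],[0,0,0,0,0,0,1],[0,0,0,0,0,0,1],[0,0,0,0,0,0,1],[0,0,0,0,0,0,1],[0,0,0,0,0,0,1]])

```text
time_s: 8.35
eef_pos: [0.4964, -0.2275, 0.1406]
eef_rot: [0.0, 0.752, 0.66, -0.0]
wrist_force: [-0.0, 0.7, -2.1]
opening: 0.411
grasp_force: 59.8
```

Emit:
send_rows(motion=[[0,0,0,-0.5,0,0,1],[0,0,0,-0.5,0,0,1],[0,0,0,-0.5,0,0,1],[0,0,0,-0.5,0,0,1],[0,0,0,0,0,0,1],[0,0,0,0,0,0,1],[0,0,0,0,0,0,1],[0,0,0,0,0,0,1],[0,0,0,0,0,0,1],[0,0,0,0,0,0,1]])

```text
time_s: 9.35
eef_pos: [0.4961, -0.2294, 0.1406]
eef_rot: [-0.0, 0.752, 0.66, 0.0]
wrist_force: [-0.0, 0.2, -2.1]
opening: 0.408
grasp_force: 59.8
```

Emit:
send_rows(motion=[[0,0,0,-0.5,0,0,1],[0,0,0,-0.5,0,0,1],[0,0,0,-0.5,0,0,1],[0,0,0,-0.5,0,0,1],[0,0,0,0,0,0,1],[0,0,0,0,0,0,1],[0,0,0,0,0,0,1],[0,0,0,0,0,0,1],[0,0,0,0,0,0,1],[0,0,0,0,0,0,1]])

```text
time_s: 10.35
eef_pos: [0.4959, -0.2304, 0.1404]
eef_rot: [-0.001, 0.752, 0.66, 0.001]
wrist_force: [1.0, 5.5, -1.5]
opening: 0.412
grasp_force: 59.8
```

```bash
python3 - <<'E'
from h import *
s=snap('side');save(s,'s5.png',(220,290,220,310),7)
P=pts(s);col=s['color'].astype(int);r,g,b=col[...,0],col[...,1],col[...,2];X,Y,Z=P[...,0],P[...,1],P[...,2]
m=(b>r+40)&(b>g+20)&(Z>.14)&(Z<.19)&(abs(X-.5)<.04);q=P[m];print(len(q),q.min(0),q.max(0),q.mean(0))
m=(Z>.166)&(Z<.195)&(abs(X-.495)<.012)&(Y<-.2)&(Y>-.27)&(abs(r-b)<40)&(r>90);print(np.c_[np.argwhere(m),(P[m]*1000).round(1)].tolist())
E
```

```text
153 [ 0.47893211 -0.24163027  0.14017468] [ 0.51191999 -0.22531939  0.18735061] [ 0.49554769 -0.23299053  0.15936535]
[[261.0, 249.0, 483.7, -224.5, 174.5], [261.0, 250.0, 485.7, -224.7, 174.4], [261.0, 251.0, 487.8, -224.8, 174.2], [261.0, 252.0, 489.9, -224.9, 174.1], [261.0, 253.0, 492.0, -223.5, 172.0], [261.0, 254.0, 493.9, -225.8, 174.6], [261.0, 255.0, 495.8, -228.1, 177.2], [261.0, 256.0, 498.0, -226.7, 175.2], [261.0, 257.0, 500.1, -225.9, 173.8], [264.0, 255.0, 494.4, -244.6, 188.2], [264.0, 256.0, 496.6, -241.8, 184.3], [265.0, 254.0, 492.4, -242.7, 182.8], [265.0, 255.0, 494.3, -244.6, 184.9], [265.0, 256.0, 496.4, -243.7, 183.5], [266.0, 255.0, 494.5, -241.7, 177.9], [266.0, 256.0, 496.7, -240.3, 175.9], [267.0, 255.0, 494.8, -237.2, 168.9], [267.0, 256.0, 496.7, -239.0, 170.9]]
```

View pics/s5.png

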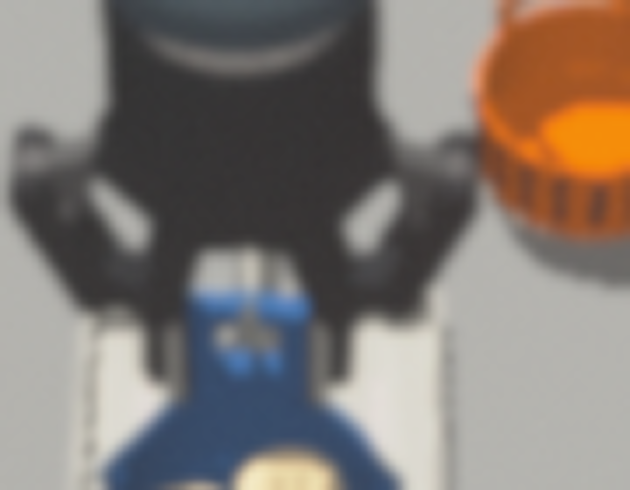

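The lug met the upturned end (5.5 N at TCP y -0.2303), so the bend is located. Next I'll back off slightly and swing the foot out 40° about the eye.

```bash
cat >> h.py <<'E'
C=np.array([.4959,-.2303,.160]);D=np.array([-.1165,-.9932,0])
def tcp(s,z,tilt):
    R=tool(-7.5,tilt);return C+D*(s+2.5)/1000+np.array([0,0,z/1000])+R.apply([0,0,.0195]),R
E
python3 - <<'E'
from h import *
p0=np.array([.4959,-.2314,.1405]);R0=tool(-7.5)
p,R=p0,R0
for k,(s,t) in enumerate([(-6,4),(-9,10),(-9,18),(-9,24),(-9,32),(-9,40)]):
    p,R=rows(p,R,*tcp(s,0,t),[3,3,4,3,4,3][k],1)
print(p)
E
```

```text
[[0.0,-1.3,0.0,1.1,-0.1,0.0,1],[0.0,-1.4,0.0,1.1,0.0,-0.1,1],[0.0,-1.3,0.0,1.0,-0.1,0.0,1]]
[[0.0,-2.0,0.0,0.3,0.0,-0.1,1],[0.0,-2.0,0.0,0.3,0.0,-0.1,1],[0.0,-2.0,0.0,0.4,0.0,-0.2,1]]
[[0.0,-2.0,0.0,-0.7,0.0,0.0,1],[0.0,-2.0,0.0,-0.7,0.0,-0.1,1],[0.0,-2.0,0.0,-0.7,0.0,0.0,1],[0.0,-2.0,0.0,-0.6,0.0,0.1,1]]
[[0.0,-2.0,0.0,-0.7,0.0,0.0,1],[0.0,-2.0,0.0,-0.7,0.0,-0.1,1],[0.0,-2.0,0.0,-0.7,0.0,0.0,1]]
[[0.0,-2.0,0.0,-0.7,0.0,0.0,1],[0.0,-2.0,0.0,-0.7,0.0,0.0,1],[0.0,-2.0,0.0,-0.6,0.0,0.0,1],[0.0,-2.0,0.0,-0.7,0.0,0.0,1]]
[[0.0,-2.7,0.0,-0.9,0.0,-0.1,1],[0.0,-2.6,0.0,-0.9,0.0,0.0,1],[0.0,-2.7,0.0,-0.9,0.0,0.0,1]]
[ 0.49506135 -0.23623794  0.14507538]
```

Emit:
send_rows(motion=[[0,-1.3,0,1.1,0,0,1],[0,-1.4,0,1.1,0,-0.1,1],[0,-1.3,0,1,-0.1,0,1],[0,-2,0,0.3,0,-0.1,1],[0,-2,0,0.3,0,-0.1,1],[0,-2,0,0.4,0,-0.2,1],[0,-2,0,-0.7,0,0,1],[0,-2,0,-0.7,0,-0.1,1],[0,-2,0,-0.7,0,0,1],[0,-2,0,-0.6,0,0.1,1]])

```text
time_s: 11.4
eef_pos: [0.4962, -0.2298, 0.1419]
eef_rot: [0.104, 0.742, 0.651, -0.118]
wrist_force: [0.2, -0.3, -2.5]
opening: 0.411
grasp_force: 59.9
```

Emit:
send_rows(motion=[[0,-2,0,-0.7,0,0,1],[0,-2,0,-0.7,0,-0.1,1],[0,-2,0,-0.7,0,0,1],[0,-2,0,-0.7,0,0,1],[0,-2,0,-0.7,0,0,1],[0,-2,0,-0.6,0,0,1],[0,-2,0,-0.7,0,0,1],[0,-2.7,0,-0.9,0,0,1],[0,-2.6,0,-0.9,0,0,1],[0,-2.7,0,-0.9,0,0,1]])

```text
time_s: 12.4
eef_pos: [0.4957, -0.2361, 0.1455]
eef_rot: [0.227, 0.706, 0.62, -0.257]
wrist_force: [-0.5, 0.3, -1.6]
opening: 0.415
grasp_force: 59.9
```

```bash
python3 - <<'E'
from h import *
p,R=now();o=ctrl.get_obs()
print(p,tcp(-9,0,40)[0],np.degrees((tool(-7.5,40).inv()*R).as_rotvec()),o['wrist_force'],o['q'])
s=snap('side');save(s,'s6.png',(200,340,200,340),4)
P=pts(s);col=s['color'].astype(int);r,g,b=col[...,0],col[...,1],col[...,2];X,Y,Z=P[...,0],P[...,1],P[...,2]
m=(b>r+40)&(b>g+20)&(Z>.135)&(Z<.2)&(abs(X-.495)<.02);q=P[m]
q=np.c_[(q-C)@(-D*-1),q[:,2]-.16]*1000; print(len(q),q.min(0),q.max(0)); c=np.cov(q.T);w,v=np.linalg.eigh(c);print(v[:,1],q.mean(0))
p,R=tcp(-9,0,40)
for s_,z_,n in[(-4.5,0,4),(0,7.5,8),(4.5,15,8),(14,26.3,6),(40,57,14)]: p,R=rows(p,R,*tcp(s_,z_,40),n,1)
E
```

```text
[ 0.49569584 -0.23613246  0.14548755] [ 0.49502119 -0.23627133  0.14506213] [-0.14244704 -0.1343462   0.00107178] [-0.52084415  0.30951894 -1.64499249] [-0.28900302  0.27479294  1.85632787 -0.82100902  1.05369063  0.28047842]
151 [-14.38912189 -18.97785959] [12.71533426 13.17277845]
[-0.61909071  0.78531949] [ 1.09071675 -4.49755635]
[[0.0,0.0,0.0,-0.9,0.0,0.7,1],[0.0,0.0,0.0,-0.8,0.0,0.7,1],[0.0,0.0,0.0,-0.9,0.0,0.8,1],[0.0,0.0,0.0,-0.8,0.1,0.7,1]]
[[0.0,0.0,0.0,-1.0,0.0,-0.4,1],[0.0,0.0,0.0,-1.1,0.0,-0.3,1],[0.0,0.0,0.0,-1.0,0.0,-0.4,1],[0.0,0.0,0.0,-1.1,0.0,-0.3,1],[0.0,0.0,0.0,-1.0,0.0,-0.4,1],[0.0,0.0,0.0,-1.0,0.0,-0.3,1],[0.0,0.0,0.0,-1.1,0.0,-0.4,1],[0.0,0.0,0.0,-1.0,0.0,-0.4,1]]
[[0.0,0.0,0.0,-1.0,0.0,-0.4,1],[0.0,0.0,0.0,-1.1,0.0,-0.3,1],[0.0,0.0,0.0,-1.0,0.0,-0.4,1],[0.0,0.0,0.0,-1.0,0.0,-0.3,1],[0.0,0.0,0.0,-1.1,0.1,-0.4,1],[0.0,0.0,0.0,-1.0,0.0,-0.3,1],[0.0,0.0,0.0,-1.0,0.0,-0.4,1],[0.0,0.0,0.0,-1.1,0.0,-0.3,1]]
[[0.0,0.0,0.0,-2.4,0.0,-0.4,1],[0.0,0.0,0.0,-2.4,0.0,-0.5,1],[0.0,0.0,0.0,-2.5,0.1,-0.4,1],[0.0,0.0,0.0,-2.4,0.0,-0.4,1],[0.0,0.0,0.0,-2.4,0.0,-0.4,1],[0.0,0.0,0.0,-2.4,0.0,-0.5,1]]
[[0.0,0.0,0.0,-2.8,0.0,-0.5,1],[0.0,0.0,0.0,-2.9,0.1,-0.5,1],[0.0,0.0,0.0,-2.8,0.0,-0.5,1],[0.0,0.0,0.0,-2.8,0.0,-0.4,1],[0.0,0.0,0.0,-2.9,0.0,-0.5,1],[0.0,0.0,0.0,-2.8,0.1,-0.5,1],[0.0,0.0,0.0,-2.8,0.0,-0.5,1],[0.0,0.0,0.0,-2.9,0.0,-0.5,1],[0.0,0.0,0.0,-2.8,0.1,-0.5,1],[0.0,0.0,0.0,-2.8,0.0,-0.4,1]]
[[0.0,0.0,0.0,-2.9,0.0,-0.5,1],[0.0,0.0,0.0,-2.8,0.0,-0.5,1],[0.0,0.0,0.0,-2.8,0.1,-0.5,1],[0.0,0.0,0.0,-2.9,0.0,-0.5,1]]
```

View pics/s6.png

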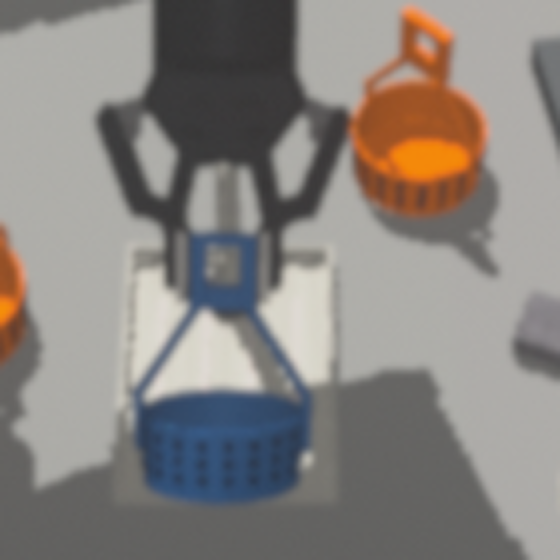

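The basket has swung to about 39° in the grip, with no load and the rod centred in the eye at (222,262). Now I'll bring the eye over the barb.

Emit:
send_rows(motion=[[0,0,0,-0.9,0,0.7,1],[0,0,0,-0.8,0,0.7,1],[0,0,0,-0.9,0,0.8,1],[0,0,0,-0.8,0,0.7,1],[0,0,0,-1,0,-0.4,1],[0,0,0,-1.1,0,-0.3,1],[0,0,0,-1,0,-0.4,1],[0,0,0,-1.1,0,-0.3,1],[0,0,0,0,0,0,1],[0,0,0,0,0,0,1]])

```text
time_s: 13.45
eef_pos: [0.4943, -0.243, 0.1488]
eef_rot: [0.226, 0.706, 0.62, -0.257]
wrist_force: [0.1, -0.6, -1.2]
opening: 0.407
grasp_force: 59.9
```

Emit:
send_rows(motion=[[0,0,0,-1,0,-0.4,1],[0,0,0,-1,0,-0.3,1],[0,0,0,-1.1,0,-0.4,1],[0,0,0,-1,0,-0.4,1],[0,0,0,-1,0,-0.4,1],[0,0,0,-1.1,0,-0.3,1],[0,0,0,-1,0,-0.4,1],[0,0,0,-1,0,-0.3,1],[0,0,0,0,0,0,1],[0,0,0,0,0,0,1]])

```text
time_s: 14.45
eef_pos: [0.4936, -0.2475, 0.1563]
eef_rot: [0.226, 0.706, 0.62, -0.257]
wrist_force: [-0.6, 0.0, -0.8]
opening: 0.406
grasp_force: 59.9
```

No contact force. Continuing.

Emit:
send_rows(motion=[[0,0,0,-1.1,0,-0.4,1],[0,0,0,-1,0,-0.3,1],[0,0,0,-1,0,-0.4,1],[0,0,0,-1.1,0,-0.3,1],[0,0,0,-1,0,-0.2,1],[0,0,0,-1,0,-0.2,1],[0,0,0,-1.2,0,-0.2,1],[0,0,0,-1.2,0,-0.2,1],[0,0,0,0,0,0,1],[0,0,0,0,0,0,1]])

```text
time_s: 15.45
eef_pos: [0.493, -0.2526, 0.1636]
eef_rot: [0.226, 0.706, 0.62, -0.257]
wrist_force: [-0.1, 0.7, -1.6]
opening: 0.409
grasp_force: 59.9
```

Emit:
send_rows(motion=[[0,0,0,-1.5,0,-0.3,1],[0,0,0,-1.5,0,-0.3,1],[0,0,0,-1.5,0,-0.3,1],[0,0,0,-1.5,0,-0.3,1],[0,0,0,-2,0,-0.3,1],[0,0,0,-2.4,0,-0.4,1],[0,0,0,-2.4,0,-0.4,1],[0,0,0,-2.4,0,-0.4,1],[0,0,0,-2.4,0,-0.4,1],[0,0,0,-2.4,0,-0.5,1]])

```text
time_s: 16.45
eef_pos: [0.4913, -0.2656, 0.1793]
eef_rot: [0.226, 0.706, 0.62, -0.257]
wrist_force: [-0.4, -0.0, -1.3]
opening: 0.406
grasp_force: 59.9
```

Emit:
send_rows(motion=[[0,0,0,-4,0,-0.7,1],[0,0,0,-5,0,-0.8,1],[0,0,0,-5,0,-0.8,1],[0,0,0,-5,0,-0.8,1],[0,0,0,-5,0,-0.8,1],[0,0,0,-6,0,-1,1],[0,0,0,-6,0,-1,1],[0,0,0,-6,0,-1,1],[0,0,0,-6,0,-1,1],[0,0,0,-4,0,-1,1]])

```text
time_s: 17.45
eef_pos: [0.4869, -0.2998, 0.22]
eef_rot: [0.226, 0.706, 0.62, -0.257]
wrist_force: [-0.2, 0.4, -1.4]
opening: 0.41
grasp_force: 59.9
```

```bash
python3 - <<'E'
from h import *
p,R=now();print(p)
# raise & right, then to pan. eye above pan
p,R=rows(p,R,[.487,-.31,.31],tool(-7.5,0),20,1)
h=-7.5
p,R=rows(p,R,[.453,.276,.245],tool(48),40,1)
s=snap('side');save(s,'s7.png',(170,350,180,360),3.3)
E
```

```text
[ 0.48686108 -0.29976277  0.21997951]
[[0.0,2.0,0.0,-3.3,0.1,-3.1,1],[0.0,2.0,0.0,-3.2,0.1,-3.3,1],[0.0,2.0,0.0,-3.0,0.0,-3.3,1],[0.0,2.0,0.0,-2.9,0.1,-3.4,1],[0.0,2.0,0.0,-2.9,0.1,-3.6,1],[0.0,2.0,0.0,-2.7,0.1,-3.6,1],[0.0,2.0,0.0,-2.5,0.0,-3.8,1],[0.0,2.0,0.0,-2.4,0.1,-3.8,1],[0.0,2.0,0.0,-2.3,0.1,-3.9,1],[0.0,2.0,0.0,-2.2,0.1,-4.0,1]]
[[0.0,2.0,0.0,-2.0,0.0,-4.0,1],[0.0,2.0,0.0,-1.9,0.1,-4.2,1],[0.0,2.0,0.0,-1.7,0.1,-4.2,1],[0.0,2.0,0.0,-1.6,0.1,-4.2,1],[0.0,2.0,0.0,-1.4,0.0,-4.3,1],[0.0,2.0,0.0,-1.3,0.1,-4.3,1],[0.0,2.0,0.0,-1.1,0.1,-4.4,1],[0.0,2.0,0.0,-1.0,0.1,-4.4,1],[0.0,2.0,0.0,-0.8,0.0,-4.5,1],[0.0,2.0,0.0,-0.7,0.1,-4.5,1]]
[[0.0,0.0,-1.4,14.4,-2.8,1.6,1],[0.0,0.0,-1.4,14.5,-2.3,1.6,1],[0.0,0.0,-1.4,14.5,-2.1,1.7,1],[0.0,0.0,-1.3,14.6,-1.7,1.6,1],[0.0,0.0,-1.4,14.6,-1.3,1.6,1],[0.0,0.0,-1.4,14.7,-1.0,1.6,1],[0.0,0.0,-1.4,14.6,-0.7,1.6,1],[0.0,0.0,-1.4,14.7,-0.3,1.7,1],[0.0,0.0,-1.4,14.7,0.1,1.6,1],[0.0,0.0,-1.4,14.6,0.4,1.6,1]]
[[0.0,0.0,-1.4,14.7,0.8,1.6,1],[0.0,0.0,-1.3,14.6,1.2,1.7,1],[0.0,0.0,-1.4,14.6,1.5,1.6,1],[0.0,0.0,-1.4,14.6,1.8,1.6,1],[0.0,0.0,-1.4,14.5,2.2,1.6,1],[0.0,0.0,-1.4,14.4,2.5,1.6,1],[0.0,0.0,-1.4,14.4,2.9,1.7,1],[0.0,0.0,-1.4,14.3,3.3,1.6,1],[0.0,0.0,-1.4,14.3,3.6,1.6,1],[0.0,0.0,-1.3,14.1,3.9,1.6,1]]
[[0.0,0.0,-1.4,14.0,4.3,1.6,1],[0.0,0.0,-1.4,14.0,4.6,1.7,1],[0.0,0.0,-1.4,13.8,5.0,1.6,1],[0.0,0.0,-1.4,13.7,5.2,1.6,1],[0.0,0.0,-1.4,13.5,5.7,1.6,1],[0.0,0.0,-1.4,13.5,5.9,1.7,1],[0.0,0.0,-1.4,13.2,6.3,1.6,1],[0.0,0.0,-1.3,13.1,6.6,1.6,1],[0.0,0.0,-1.4,13.0,6.8,1.6,1],[0.0,0.0,-1.4,12.8,7.3,1.6,1]]
[[0.0,0.0,-1.4,12.6,7.5,1.7,1],[0.0,0.0,-1.4,12.4,7.8,1.6,1],[0.0,0.0,-1.4,12.2,8.1,1.6,1],[0.0,0.0,-1.4,12.1,8.4,1.6,1],[0.0,0.0,-1.3,11.8,8.7,1.6,1],[0.0,0.0,-1.4,11.6,9.0,1.7,1],[0.0,0.0,-1.4,11.4,9.3,1.6,1],[0.0,0.0,-1.4,11.1,9.5,1.6,1],[0.0,0.0,-1.4,11.0,9.8,1.6,1],[0.0,0.0,-1.4,10.6,10.0,1.7,1]]
```

View pics/s7.png

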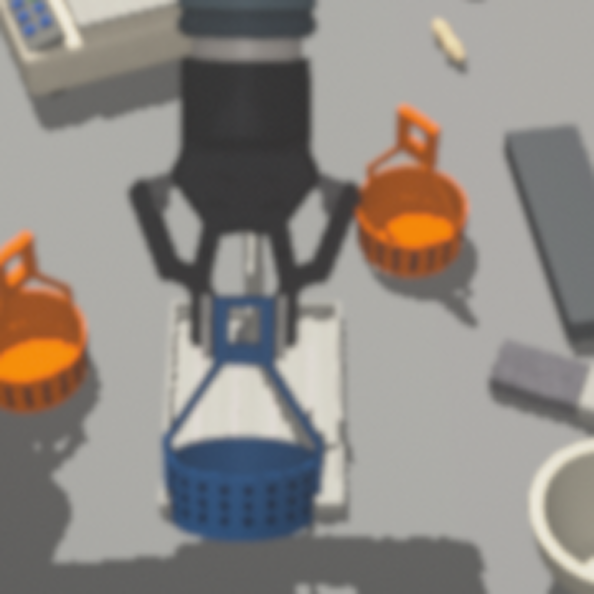

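It's off the hook: the tray and hook tip are seen behind the lug and the basket hangs free in front. I'll right it while rising, then carry it over.

Emit:
send_rows(motion=[[0,2,0,-3.3,0.1,-3.1,1],[0,2,0,-3.2,0.1,-3.3,1],[0,2,0,-3,0,-3.3,1],[0,2,0,-2.9,0.1,-3.4,1],[0,2,0,-2.9,0.1,-3.6,1],[0,2,0,-2.7,0.1,-3.6,1],[0,2,0,-2.5,0,-3.8,1],[0,2,0,-2.4,0.1,-3.8,1],[0,2,0,-2.3,0.1,-3.9,1],[0,2,0,-2.2,0.1,-4,1]])

```text
time_s: 18.5
eef_pos: [0.4868, -0.3044, 0.2645]
eef_rot: [0.114, 0.74, 0.65, -0.13]
wrist_force: [1.3, 0.0, -2.1]
opening: 0.405
grasp_force: 59.9
```

Emit:
send_rows(motion=[[0,2,0,-2,0,-4,1],[0,2,0,-1.9,0.1,-4.2,1],[0,2,0,-1.7,0.1,-4.2,1],[0,2,0,-1.6,0.1,-4.2,1],[0,2,0,-1.4,0,-4.3,1],[0,2,0,-1.3,0.1,-4.3,1],[0,2,0,-1.1,0.1,-4.4,1],[0,2,0,-1,0.1,-4.4,1],[0,2,0,-0.8,0,-4.5,1],[0,2,0,-0.7,0.1,-4.5,1]])

```text
time_s: 19.5
eef_pos: [0.4868, -0.3096, 0.3095]
eef_rot: [-0.001, 0.752, 0.66, 0.0]
wrist_force: [-0.2, 0.3, -1.4]
opening: 0.412
grasp_force: 59.9
```

Emit:
send_rows(motion=[[0,0,-0.7,4,-0.8,0,1],[0,0,-1,9,-1.6,0,1],[0,0,-1.4,14.5,-2.1,0,1],[0,0,-1.3,14.6,-1.7,0,1],[0,0,-1.4,14.6,-1.3,0,1],[0,0,-1.4,14.7,-1,0,1],[0,0,-1.4,14.6,-0.7,0,1],[0,0,-1.4,14.7,-0.3,0,1],[0,0,-1.4,14.7,0.1,0,1],[0,0,-1.4,14.6,0.4,0,1]])

```text
time_s: 20.5
eef_pos: [0.4815, -0.1778, 0.3095]
eef_rot: [0.0, 0.673, 0.74, 0.0]
wrist_force: [-0.3, 1.0, -0.7]
opening: 0.41
grasp_force: 59.9
```

Emit:
send_rows(motion=[[0,0,-1.4,14.7,0.8,0,1],[0,0,-1.3,14.6,1.2,0,1],[0,0,-1.4,14.6,1.5,0,1],[0,0,-1.4,14.6,1.8,0,1],[0,0,-1.4,14.5,2.2,0,1],[0,0,-1.4,14.4,2.5,0,1],[0,0,-1.4,14.4,2.9,0,1],[0,0,-1.4,14.3,3.3,0,1],[0,0,-1.4,14.3,3.6,0,1],[0,0,-1.3,14.1,3.9,0,1]])

```text
time_s: 21.5
eef_pos: [0.4758, -0.0312, 0.3094]
eef_rot: [0.0, 0.579, 0.815, 0.0]
wrist_force: [0.2, -0.5, -1.4]
opening: 0.409
grasp_force: 59.9
```

Emit:
send_rows(motion=[[0,0,-1.4,14,4.3,0,1],[0,0,-1.4,14,4.6,0,1],[0,0,-1.4,13.8,5,0,1],[0,0,-1.4,13.7,5.2,0,1],[0,0,-1.4,13.5,5.7,0,1],[0,0,-1.4,13.5,5.9,0,1],[0,0,-1.4,13.2,6.3,0,1],[0,0,-1.3,13.1,6.6,0,1],[0,0,-1.4,13,6.8,0,1],[0,0,-1.4,12.8,7.3,0,1]])

```text
time_s: 22.5
eef_pos: [0.4699, 0.1155, 0.3094]
eef_rot: [0.0, 0.476, 0.879, 0.0]
wrist_force: [-0.3, -0.1, -1.6]
opening: 0.41
grasp_force: 59.9
```

```bash
python3 - <<'E'
from h import *
p,R=now();print(p,ctrl.get_obs()['q'])
p,R=rows(p,R,[.453,.276,.235],tool(48),20,1)
t=snap('top');P=pts(t);col=t['color'].astype(int);r,g,b=col[...,0],col[...,1],col[...,2]
E
```

```text
[0.46992894 0.11549275 0.30940469] [-4.91907039e-03 -8.64027464e-02  1.72795702e+00  9.30057460e-06
  1.50003236e+00 -5.83474468e-01]
[[0.0,0.0,-0.7,7.2,3.7,3.7,1],[0.0,0.0,-0.8,7.1,3.7,3.7,1],[0.0,0.0,-0.7,7.1,3.9,3.8,1],[0.0,0.0,-0.8,7.0,4.0,3.7,1],[0.0,0.0,-0.7,7.0,4.0,3.7,1],[0.0,0.0,-0.8,6.9,4.2,3.7,1],[0.0,0.0,-0.7,6.9,4.2,3.7,1],[0.0,0.0,-0.7,6.8,4.3,3.8,1],[0.0,0.0,-0.8,6.8,4.4,3.7,1],[0.0,0.0,-0.7,6.7,4.5,3.7,1]]
[[0.0,0.0,-0.8,6.7,4.6,3.7,1],[0.0,0.0,-0.7,6.5,4.6,3.7,1],[0.0,0.0,-0.8,6.6,4.8,3.8,1],[0.0,0.0,-0.7,6.4,4.8,3.7,1],[0.0,0.0,-0.7,6.4,4.9,3.7,1],[0.0,0.0,-0.8,6.4,5.0,3.7,1],[0.0,0.0,-0.7,6.2,5.1,3.7,1],[0.0,0.0,-0.8,6.2,5.2,3.8,1],[0.0,0.0,-0.7,6.2,5.2,3.7,1],[0.0,0.0,-0.8,6.0,5.3,3.7,1]]
```

Emit:
send_rows(motion=[[0,0,-0.7,7.2,3.7,3.7,1],[0,0,-0.8,7.1,3.7,3.7,1],[0,0,-0.7,7.1,3.9,3.8,1],[0,0,-0.8,7,4,3.7,1],[0,0,-0.7,7,4,3.7,1],[0,0,-0.8,6.9,4.2,3.7,1],[0,0,-0.7,6.9,4.2,3.7,1],[0,0,-0.7,6.8,4.3,3.8,1],[0,0,-0.8,6.8,4.4,3.7,1],[0,0,-0.7,6.7,4.5,3.7,1]])

```text
time_s: 23.55
eef_pos: [0.4618, 0.1952, 0.2719]
eef_rot: [-0.0, 0.419, 0.908, -0.0]
wrist_force: [-0.2, -0.1, -2.0]
opening: 0.405
grasp_force: 60.1
```

Emit:
send_rows(motion=[[0,0,-0.8,6.7,4.6,3.7,1],[0,0,-0.7,6.5,4.6,3.7,1],[0,0,-0.8,6.6,4.8,3.8,1],[0,0,-0.7,6.4,4.8,3.7,1],[0,0,-0.7,6.4,4.9,3.7,1],[0,0,-0.8,6.4,5,3.7,1],[0,0,-0.7,6.2,5.1,3.7,1],[0,0,-0.8,6.2,5.2,3.8,1],[0,0,-0.7,6.2,5.2,3.7,1],[0,0,-0.8,6,5.3,3.7,1]])

```text
time_s: 24.55
eef_pos: [0.4535, 0.2754, 0.2347]
eef_rot: [-0.0, 0.358, 0.934, -0.0]
wrist_force: [-0.0, -0.3, -1.3]
opening: 0.413
grasp_force: 60.0
```

Emit:
send_rows(motion=[[0,0,0,0,0,6,1],[0,0,0,0,0,8,1],[0,0,0,0,0,8,1],[0,0,0,0,0,8,1],[0,0,0,0,0,8,1],[0,0,0,0,0,7,1],[0,0,0,0,0,6,1],[0,0,0,0,0,4,1],[0,0,0,0,0,3,1],[0,0,0,0,0,0,1]])

```text
time_s: 25.55
eef_pos: [0.4534, 0.2747, 0.1767]
eef_rot: [-0.0, 0.359, 0.933, -0.0]
wrist_force: [-0.3, -1.1, -0.3]
opening: 0.409
grasp_force: 60.0
```

```bash
python3 - <<'E'
from h import *
p,R=now();print(p)
s=snap('side');save(s,'s8.png',(90,240,150,330),4)
P=pts(s);col=s['color'].astype(int);r,g,b=col[...,0],col[...,1],col[...,2];X,Y,Z=P[...,0],P[...,1],P[...,2]
m=(b>r+35)&(b>g+15)&(Y>.15)&(abs(X-.455)<.08)&(Z>.072);q=P[m];print(len(q),np.percentile(q,[1,50,99],axis=0).round(4))
m&=(Z>.15);q=P[m];print(len(q),np.linalg.lstsq(np.c_[q[:,:1],q[:,2],np.ones(len(q))],q[:,1],rcond=None)[0],q[:,2].max())
E
```

```text
[0.45342393 0.2747051  0.17665894]
296 [[0.4122 0.2288 0.0857]
 [0.4537 0.289  0.1061]
 [0.4884 0.3167 0.2117]]
54 [ 1.21339264 -0.14720016 -0.2497218 ] 0.22795542427734306
```

View pics/s8.png

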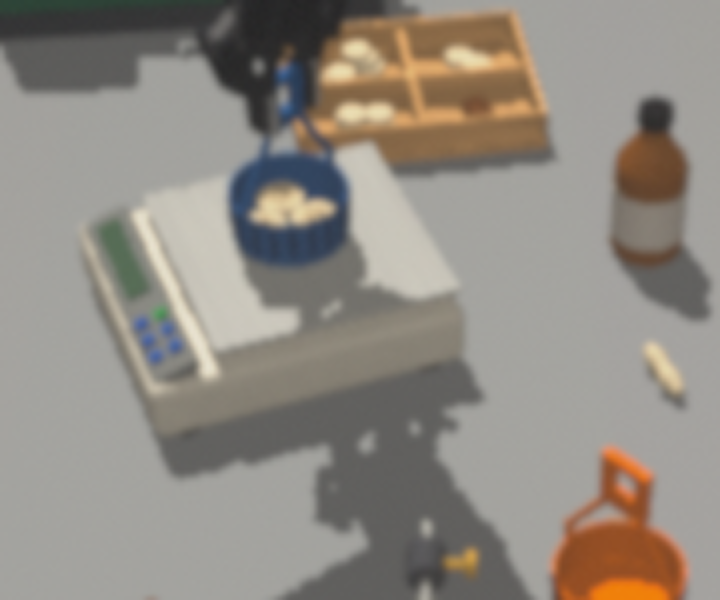

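The basket is upright over mid-pan at (290,205) with the buttons inside. I'll lower it gently.

Emit:
send_rows(motion=[[0,0,0,0,0,2,1],[0,0,0,0,0,2,1],[0,0,0,0,0,1.5,1],[0,0,0,0,0,1,1],[0,0,0,0,0,1,1],[0,0,0,0,0,0.5,1],[0,0,0,0,0,0.5,1],[0,0,0,0,0,0.5,1],[0,0,0,0,0,0,1],[0,0,0,0,0,0,1]])

```text
time_s: 26.6
eef_pos: [0.4536, 0.2748, 0.168]
eef_rot: [-0.0, 0.359, 0.933, -0.0]
wrist_force: [0.3, -0.2, -1.0]
opening: 0.411
grasp_force: 60.0
```

Emit:
send_rows(motion=[[0,0,0,0,0,0.5,1],[0,0,0,0,0,0.5,1],[0,0,0,0,0,0.5,1],[0,0,0,0,0,0.5,1],[0,0,0,0,0,0,1],[0,0,0,0,0,0,1],[0,0,0,0,0,0,1],[0,0,0,0,0,0,1],[0,0,0,0,0,0,1],[0,0,0,0,0,0,1]])

```text
time_s: 27.6
eef_pos: [0.4536, 0.2748, 0.1663]
eef_rot: [0.0, 0.359, 0.933, 0.0]
wrist_force: [-2.8, -1.5, 4.6]
opening: 0.411
grasp_force: 60.7
```

Emit:
send_rows(motion=[[0,0,0,0,0,0.3,1],[0,0,0,0,0,0,0.1],[0,0,0,0,0,0,0],[0,0,0,0,0,0,-0.2],[0,0,0,0,0,0,-0.5],[0,0,0,0,0,0,-1],[0,0,0,0,0,0,-1],[0,0,0,0,0,0,-1],[0,0,0,0,0,0,-1],[0,0,0,0,0,0,-1]])

```text
time_s: 28.6
eef_pos: [0.4536, 0.2748, 0.1657]
eef_rot: [0.0, 0.359, 0.933, 0.0]
wrist_force: [-0.1, 0.1, -0.6]
opening: 0.993
grasp_force: 0.0
```

Emit:
send_rows(motion=[[0,0,0,0,0,-2,-1],[0,0,0,0,0,-4,-1],[0,0,0,0,0,-8,-1],[0,0,0,0,0,-12,-1],[0,0,0,0,0,-15,-1],[0,0,0,0,0,-15,-1],[0,0,0,0,0,-15,-1],[0,0,0,0,0,-15,-1],[0,0,0,0,0,-15,-1],[0,0,0,0,0,-10,-1]])

```text
time_s: 29.6
eef_pos: [0.4541, 0.275, 0.279]
eef_rot: [0.001, 0.359, 0.933, 0.001]
wrist_force: [0.4, 0.5, -0.6]
opening: 1.003
grasp_force: 0.0
```

```bash
python3 - <<'E'
from h import *
s=snap('side');save(s,'s9.png',(80,240,150,330),4)
P=pts(s);col=s['color'].astype(int);r,g,b=col[...,0],col[...,1],col[...,2];X,Y,Z=P[...,0],P[...,1],P[...,2]
m=(b>r+35)&(b>g+15)&(Y>.19)&(abs(X-.455)<.06)&(Z>.08);q=P[m&(Z<.112)];print(np.percentile(q,[1,99],axis=0).round(4));q=P[m&(Z>.165)];print(len(q),q.min(0),q.max(0),q.mean(0))
E
```

```text
[[0.4116 0.2281 0.0807]
 [0.4902 0.3172 0.106 ]]
69 [0.43928764 0.25464738 0.16606285] [0.46060278 0.28278685 0.20320495] [0.44939888 0.26843997 0.1849618 ]
```

View pics/s9.png

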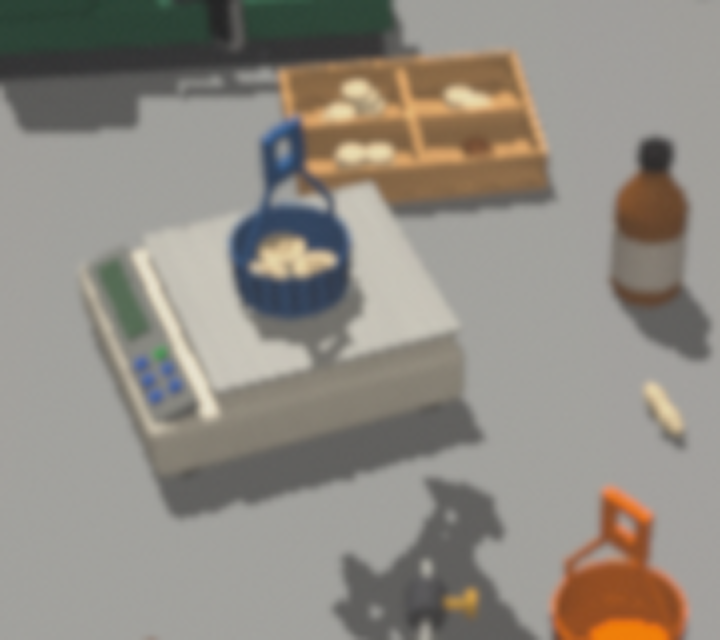

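The basket stands upright and free mid-pan at (290,260). The buttons are inside, and the lug top is at 0.203 m, as expected for the foot resting on the pan. Handing in.

```bash
python3 -c "
from bench import ctrl
print(ctrl.hand_in())"
```

```text
the job is handed in; nothing more can be done
None
```

I unhooked the basket and set it down upright near the middle of the scale's pan, free of the gripper and with its buttons inside, then handed the job in at about 30 s; no verdict was returned.

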